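# Raise a dry-block heater by four clicks and start it

### The arm

A 6-joint arm with a two-finger parallel gripper is mounted at the origin on the work surface. World frame = base frame: x ahead of the robot, y to its left, z up, the work surface at z = 0. Lengths are in mm, angles in rad, forces in N, time in s.
With the tool pointing down it reaches from about 350 to 925 mm from the base axis. Payload 6.4 kg.
Tool frame: the origin (TCP) lies on the centre line of the jaws, within the pads' length; the fingertips stand ctrl.tcp_to_tips ahead of it and the grasp point (between the pads) lies 8 mm behind it (ctrl.tcp_to_tips is the distance from the TCP to the fingertips, in mm); z points along the fingers, y is the line along which they close (so a half turn about z gives the same grasp; the last joint's range is limited). The gripper opens to 94 mm and grips with 3 to 60 N. Pads are 16 mm wide; open, the fingers measure 119 mm over their backs; the gripper's body (75 mm by 177 mm) begins 78 mm behind the grasp point.
Start: joints at [-1.509, 0.245, 1.558, -0, 1.339, -0.174], TCP at [151.858, -632.023, 216.455] pointing down, gripper open.
Joint ranges: [-3.13, 3.13], [-1.02, 2.26], [0.13, 2.54], [-0.95, 4.09], [0.21, 2.88], [-2.74, 2.74]. Speed limits (rad/s): [2.57, 2.57, 3.14, 3.14, 3.14, 3.14].

### API

Orientations are given as a 3x3 rotation matrix whose columns are the frame's x, y, z axes.
In Python, from cell import ctrl gives the robot as it stands.
- The arm moves only by the tool step_arm, never from a script. Its argument "targets" is text: rows parted by semicolons, each of 5 numbers parted by spaces: the shift along the tool's x, y, z in mm, then the turn about the tool's z in degrees, then the opening, from 0 (shut) to 1 (fully open). A call has 1 to 20 rows; each row shifts and turns the commanded pose from where the row before left it, along the tool's axes as they then stand; what a row does not reach is not made up. A row lasts 1/8 s, in which the tool goes at most 62.5 mm and 10.7 degrees, less where a joint would pass 70% of its speed; a pose out of reach is approached as far as the arm can. A call with a gripper value outside its range is refused whole. The fingers move at their own pace and stop on an object; "grip_force" is the grip in N (left out, the last holds). Time passes only in rows, so rows that do not move let the fingers close. It gives the time, the measured TCP pose, the force, the opening and the grip force at its end, in the units of the state.
- ctrl.read_state(): the state, without advancing time (a new reading comes with each control period).
- ctrl.camera(name): name is "scene" or "top" or "wrist"; returns a dict with "img" (384x512x3 uint8, red, green, blue), "K" (3x3 intrinsics, pixels), "k1" (the pictures are not rectified: a ray, as slopes to the right and down, at radius r is drawn at 1 + k1 r^2 times it, then the intrinsics apply), "world_from_camera" (4x4, takes a point from camera to world coordinates). Camera axes: x right, y down, z forward; pixel columns grow to the right and rows downward; lengths in mm; the calibration is good to about 2 mm. A picture is of the moment at which its call begins. There is no depth.
- ctrl.hand_in(): hands the job in; it is judged then, once.
Trained networks look in the newest picture that a camera, given by its name, has taken for a name from the list of things; names that differ only in an ending like _2 or _b are one class to them, and where a whole thing is asked for, a point or a joint stands for the part that bears it (a point fixed in the world has none). Each returns a list of dicts, best first, with "conf" (0 to 1); they miss things now and then, are a little off and sometimes report something else, mostly with a low value. They report only what shows in the picture. A call takes as long as a camera call.
- ctrl.look_for(camera, query): "position" ([column, row] in pixels, amid what is visible of it).
- ctrl.trace(camera, query): "pixels" (384x512 bool, what is visible of it) and "position" ([column, row] in pixels, amid what is visible of it).
- ctrl.pinpoint(camera, query): "position" ([column, row] in pixels: a listed point, or the origin of a listed thing).
The state is a dict: "t": time; "joints": joint angles; "qvel": joint speeds; "joint_torque": joint torques, N m; "position": TCP position; "tool_rot": TCP orientation; "contact_force": force on the tool from outside, world axes, zero at the start; "torque": the same for the moment, N m; "opening": finger opening in mm; "finger_force": force on a finger pad.
Only numpy, scipy, OpenCV 4.12 (cv2) and the standard library are available. Lean on these libraries where they do the work, as an engineer would, in place of code of your own. Each camera call takes 0.05 s, during which the arm holds its last target. There are 200 camera calls.

### The job

On the dry-block heater, push the lug of the big dial round clockwise (seen from above) with a fingertip, exactly four clicks from where it stands, without going past the fourth click and without pinching the lug between the fingers. Then press the round start key fully down with a fingertip and let it come back up. Leave the tubes, the vial and everything else on the bench where they stand.

Things in the scene. Friction and masses are not known exactly. Their poses are not given: they have to be found in the camera images.
- dial (a joint): Angle in rad of the click-stop dial, which lies flat on the heater's front deck: 0 at the low stop, growing clockwise seen from above, high stop 4.19. It rests only in detents 30 degrees (0.524 rad) apart, from 0; it starts in one of the first four. The push on the lug rises from 3 to 5-7 N in each click; past half-way the dial snaps by itself into the next detent, ahead of the finger.
- dial_lug (a point): Point on the dial's lug (pointer), 28 mm from the dial's axis, half-way up, midway between its sides; turns with the dial. Its x axis points radially outward, as the lug does. The lug is 11 mm thick, reaches from 6 to 40 mm from the axis, and stands 26 mm above the disc (top 101 mm above the bench).
- dial_center (a point): Centre of the dial's top face, on its vertical axis, 75 mm above the bench, fixed to the heater. The dial is a black disc 84 mm across with a hub 20 mm across standing 11 mm above it, and one raised white radial lug, the only thing on the disc that a finger can push.
- lug_trailing: The half of the lug's thickness on its counter-clockwise side (seen from above): the side to push for clockwise turning. 34 x 5.5 x 26 mm; origin at the foot of the lug, in the middle of its thickness, 23 mm from the dial's axis; x axis radially outward, y towards this half.
- lug_leading: The other half of the lug, on its clockwise side; same size and the same origin. It must not be squeezed together with the trailing half.
- key (a joint): Travel of the round start key in m: 0 up, 0.006 fully down; springs back by itself; fully down takes about 4 N.
- key_top (a point): Centre of the top of the round push key (white, 26 mm across, in a grey housing) on the heater's front deck, at the deck's right end seen from the robot, 165 mm from the dial. Pressed straight down.
- heater: Dry-block heater, white, fixed on the bench, 260 mm deep (x) by 300 mm wide (y); origin under its centre, x to its back, y to its left. Front 110 mm: a deck 65 mm high with the dial (axis 75 mm in front and 60 mm left of the origin) and the start key. Rear: 85 mm high with an aluminium block, top 107 mm, whose tubes reach to 131 mm.
- tube_a: Capped tube 21 mm across, 42 mm long, standing in the block; origin at its foot. Not to be disturbed.
- tube_b: A second such tube in the block. Not to be disturbed.
- vial: Small amber vial with a cap, 22 mm across, 42 mm high, standing loose on the deck between dial and key; origin at its foot. Not to be disturbed.
- reagent: Reagent bottle, 72 mm across, 165 mm high, on the bench right of the heater; origin at its foot. Not to be disturbed.
- tipbox: Pipette-tip box 122 x 87 x 68 mm on the bench left of the heater; origin under its centre. Not to be disturbed.
- beaker: Clear beaker 60 mm across, 75 mm high, on the bench right of the heater; origin at its foot. Not to be disturbed.
- scoop: Steel weighing spoon 170 mm long lying on the bench left of the heater; origin under its middle. Not to be disturbed.

How it is judged:
By the outcome, as a careful person would: the job done as asked, in the order asked, and still so for the second after the job is handed in, with the robot touching nothing.
It also fails if it takes over 64 s, if anything falls off the work surface, if the arm or the gripper's body presses on something with over 40 N, if the wrist force passes 120 N, or if a joint passes its speed limit or range.

## Working session

There is one attempt and no reset: what is moved stays moved. The work goes in short steps, Python scripts to look and compute and a tool call to move; the robot and the scene stay as the last step left them, time stands still between calls to the robot, and variables do not carry over. Pictures are saved under pics/ and viewed, at most 10 in all, crops included, and the job is handed in when it is done.

Besides the shell and the picture viewer there is one more tool, called after "Request:" in YAML: its name, and indented under it one key for each argument. step_arm: Moves the arm, as the interface text tells. Its arguments: {"type":"object","properties":{"targets":{"type":"string"},"grip_force":{"type":"number"}},"required":["targets"]}

```bash
mkdir -p pics; cat > h.py <<'E'
from cell import ctrl
import numpy as np, cv2
def ray(c,px):
    K=np.array(c["K"],float)
    x,y=(px[0]-K[0,2])/K[0,0],(px[1]-K[1,2])/K[1,1]
    rd=np.hypot(x,y); r=rd
    for _ in range(20): r=rd/(1+c["k1"]*r*r)
    s=r/rd if rd>0 else 1
    T=np.array(c["world_from_camera"]); return T[:3,3],T[:3,:3]@np.array([x*s,y*s,1])
def at_z(c,px,z):
    o,d=ray(c,px); return o+d*(z-o[2])/d[2]
def proj(c,p):
    T=np.linalg.inv(np.array(c["world_from_camera"])); q=T[:3,:3]@np.array(p,float)+T[:3,3]
    x,y=q[0]/q[2],q[1]/q[2]; f=1+c["k1"]*(x*x+y*y); K=np.array(c["K"])
    return np.array([K[0,0]*x*f+K[0,2],K[1,1]*y*f+K[1,2]])
def save(c,n): cv2.imwrite("pics/"+n,c["img"][:,:,::-1])
def pp(c,cam,q,z,f="pinpoint"):
    return [(round(r["conf"],2),np.round(r["position"],1),np.round(at_z(c,r["position"],z)[:2],1)) for r in getattr(ctrl,f)(cam,q)[:2]]
E
python3 - <<'E'
from h import *
s=ctrl.read_state(); print(s["t"],s["position"],np.round(s["tool_rot"],3),s["opening"],ctrl.tcp_to_tips)
for cam in("top","scene"):
    c=ctrl.camera(cam); save(c,cam+"0.png"); print(cam,np.round(np.array(c["world_from_camera"])[:3,3]))
    for q,z in(("dial_center",75),("dial_lug",88),("key_top",80),("heater",0),("vial",65),("lug_trailing",75),("tube_a",89)): print(q,pp(c,cam,q,z))
E
```

```text
0.0 [ 151.81755049 -631.41450197  215.37002116] [[ 0.972  0.234 -0.   ]
 [ 0.234 -0.972  0.002]
 [ 0.    -0.002 -1.   ]] 93.86366375077428 11.0
top [534.  57. 960.]
dial_center [(0.82, array([212.7, 225.4]), array([503.9, 148.9]))]
dial_lug [(0.78, array([199.4, 224.5]), array([507.2, 179.6]))]
key_top [(0.63, array([220. , 177.6]), array([620.8, 128.7])), (0.52, array([277.9, 246. ]), array([450.2,  -9.9]))]
heater [(0.93, array([246.4, 201.4]), array([563.4,  65.7])), (0.16, array([141.6, 234.4]), array([481.5, 345.3]))]
vial [(0.51, array([252. , 225.8]), array([500.4,  52.4]))]
lug_trailing [(0.45, array([203.3, 223.2]), array([509.8, 171.8]))]
tube_a [(0.4, array([221.8, 179.8]), array([614.5, 123.7]))]
scene [902. 350. 755.]
dial_center [(0.59, array([319.4, 188.8]), array([499.2, 148.8]))]
dial_lug [(0.71, array([325.3, 196.9]), array([514.2, 173.8]))]
key_top [(0.67, array([278. , 131.9]), array([443.3, -18. ]))]
heater [(0.82, array([268.4, 205.4]), array([570.3,  68.6])), (0.47, array([284. , 168.9]), array([468. ,  27.5]))]
vial [(0.72, array([285.5, 170.3]), array([506. ,  60.2]))]
lug_trailing [(0.41, array([323.7, 198.2]), array([511.5, 169.9])), (0.32, array([324.9, 198. ]), array([509.4, 171.4]))]
tube_a [(0.69, array([229.7, 195. ]), array([645.3,  26.5])), (0.67, array([273.6, 214.4]), array([617.6, 123.4]))]
```

View pics/top0.png

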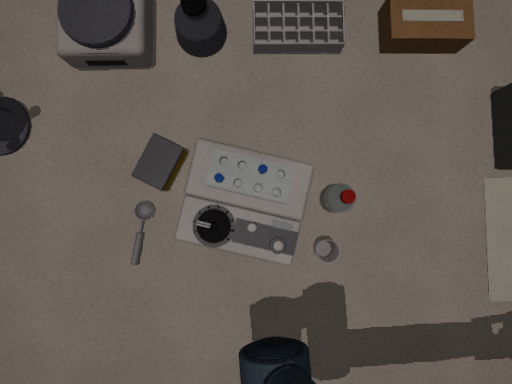

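View pics/scene0.png

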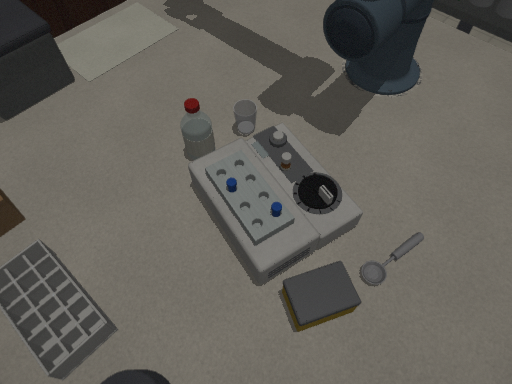

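Request:
step_arm:
  targets: "32 -42 -4 0 0; 32 -42 -4 0 0; 32 -42 -4 0 0; 32 -42 -4 0 0; 32 -42 -4 0 0; 32 -42 -4 0 0; 32 -42 -4 0 0; 32 -42 -4 0 0; 32 -42 -4 0 0; 32 -42 -4 0 0; 32 -42 0 0 0; 32 -42 0 0 0; 32 -42 0 0 0; 32 -42 0 0 0; 0 0 0 -10 0; 0 0 0 -10 0; 0 0 0 -10 0; 0 0 0 -10 0; 0 0 0 -10 0; 0 0 0 -10 0"

```text
t: 3.3
position: [450.1, 44.4, 256.6]
tool_rot: [[0.278, 0.961, 0.0], [0.961, -0.278, -0.0], [0.0, 0.0, -1.0]]
contact_force: [0.7, -0.4, -0.2]
opening: 0.5
finger_force: 0.0
```

```bash
python3 - <<'E'
from h import *
s=ctrl.read_state(); print(s["t"],s["position"],np.round(s["tool_rot"],3),s["opening"],np.round(s["joints"],2))
for cam in("wrist","top","scene"):
    c=ctrl.camera(cam); save(c,cam+"1.png"); print(cam,np.round(np.array(c["world_from_camera"])[:3,3]))
    for q,z in(("dial_center",75),("dial_lug",88),("key_top",80),("heater",0),("vial",65),("lug_trailing",75),("tube_a",89)): print(q,pp(c,cam,q,z))
E
```

```text
3.3 [450.08986323  44.39489975 256.6022435 ] [[ 0.278  0.961  0.   ]
 [ 0.961 -0.278 -0.   ]
 [ 0.     0.    -1.   ]] 0.546021270236223 [-0.15 -0.28  2.    0.    1.42  0.13]
wrist [468. 110. 426.]
dial_center [(0.67, array([281.5,  67.2]), array([506.1, 145.2])), (0.44, array([335.4, 121.2]), array([546.6,  78.1]))]
dial_lug [(0.73, array([278.6,  34.1]), array([509.7, 173.1]))]
key_top [(0.6, array([270.8, 229.4]), array([449.8, -17. ])), (0.24, array([277.7,  39.7]), array([508.6, 170. ]))]
heater [(0.9, array([336.3, 121.4]), array([564.3,  70.6])), (0.67, array([374.4, 280.7]), array([ 567. , -162.3]))]
vial [(0.69, array([300.1, 153.4]), array([503.8,  54.1]))]
lug_trailing [(0.86, array([277.2,  38.7]), array([508.9, 171.9]))]
tube_a [(0.98, array([437.6, 147.6]), array([637.5,  24.4])), (0.74, array([400.4,  45.9]), array([618. , 130.4]))]
top [534.  57. 960.]
dial_center [(0.75, array([215.4, 227.2]), array([499.3, 142.3])), (0.57, array([221.4, 176.5]), array([624. , 125.6]))]
dial_lug [(0.91, array([200.2, 226.1]), array([503.3, 177.7])), (0.7, array([206.6, 224.9]), array(
[... 318 characters left out ...]
621.7, 129.6])), (0.37, array([262.7, 170.3]), array([635.9,  23.6]))]
scene [902. 350. 755.]
dial_center [(0.96, array([318.9, 187.8]), array([497.9, 146.5]))]
dial_lug [(0.88, array([324.5, 196. ]), array([513.6, 171.3]))]
key_top [(0.5, array([277.6, 130.6]), array([440.9, -21.4])), (0.43, array([231.4, 191.2]), array([632.8,  18.1]))]
heater [(0.86, array([270.2, 202.4]), array([561.5,  66.3]))]
vial [(0.64, array([284.5, 169.4]), array([505.6,  57. ]))]
lug_trailing [(0.41, array([232.4, 191.3]), array([629.6,  17.4])), (0.39, array([324. , 195.3]), array([505.4, 165.9]))]
tube_a [(0.52, array([277.7, 215.3]), array([613.6, 130.7])), (0.46, array([231.4, 192.3]), array([638.3,  24.5]))]
```

View pics/wrist1.png

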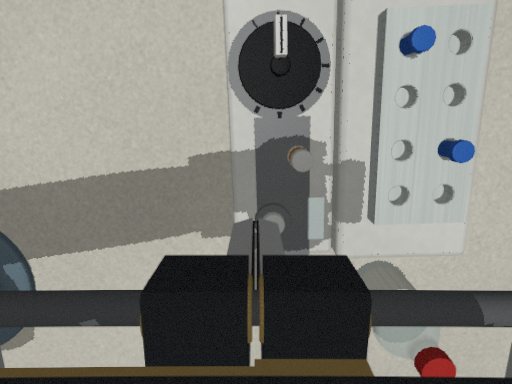

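```bash
python3 - <<'E'
from h import *
c=ctrl.camera("wrist"); s=ctrl.read_state(); R=s["tool_rot"];p=s["position"]
print(np.round(c["world_from_camera"],3), c["K"], c["k1"])
for o in([0,0,11],[8,0,11],[-8,0,11],[8,12.5,11],[8,-12.5,11],[8,12.5,-30],[8,12.5,-60],[37,0,-86]): print(o,proj(c,p+np.array(R)@np.array(o)))
im=c["img"][190:384,130:390][:,:,::-1]; cv2.imwrite("pics/w2.png",cv2.resize(np.clip(im.astype(int)*3,0,255).astype(np.uint8),None,fx=3,fy=3,interpolation=cv2.INTER_CUBIC))
E
```

```text
[[ 9.59000e-01 -2.75000e-01 -6.70000e-02  4.68877e+02]
 [-2.84000e-01 -9.32000e-01 -2.27000e-01  1.10344e+02]
 [-0.00000e+00  2.37000e-01 -9.72000e-01  4.26272e+02]
 [ 0.00000e+00  0.00000e+00  0.00000e+00  1.00000e+00]] [[327.47175267   0.         255.21742216]
 [  0.         327.47175267 192.00742512]
 [  0.           0.           1.        ]] 0.016655854728681044
[0, 0, 11] [256.42483513 232.59120259]
[8, 0, 11] [256.44017534 219.5948246 ]
[-8, 0, 11] [256.40985162 245.33942617]
[8, 12.5, 11] [277.98703554 219.60287719]
[8, -12.5, 11] [234.89395656 219.59074862]
[8, 12.5, -30] [284.02894772 248.14133325]
[8, 12.5, -60] [290.98706276 280.98143227]
[37, 0, -86] [257.82169776 231.89288385]
```

View pics/w2.png

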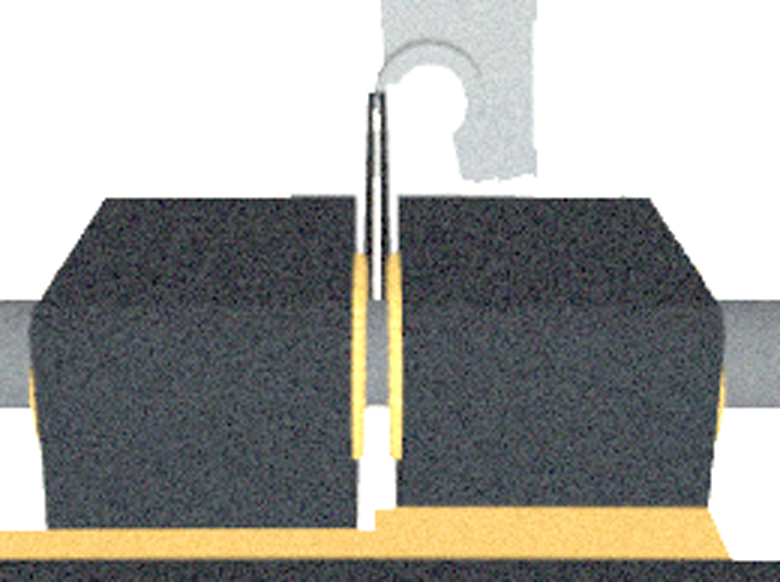

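Request:
step_arm:
  targets: "35 0 0 0 0; 35 0 20 0 0; 34 0 40 0 0; 33 0 40 0 0; 0 0 20 -9 0; 0 0 0 0 0; 0 0 0 0 0"
  grip_force: 20

```text
t: 5.42
position: [489.7, 175.6, 137.6]
tool_rot: [[0.133, 0.991, 0.002], [0.991, -0.133, 0.0], [0.0, 0.002, -1.0]]
contact_force: [0.1, 0.6, -0.8]
opening: 0.6
finger_force: 0.0
```

```bash
cat > m.py <<'E'
from h import *
import sys
s=ctrl.read_state(); R=np.array(s["tool_rot"]); p=np.array(s["position"])
print(s["t"],np.round(p,1),"yaw",round(np.degrees(np.arctan2(R[1,0],R[0,0])),1),np.round(s["contact_force"],1),s["opening"])
for cam in ("wrist","top","scene"):
    c=ctrl.camera(cam); save(c,sys.argv[1]+cam+".png")
    D=pp(c,cam,"dial_center",75); L=pp(c,cam,"dial_lug",88); T=pp(c,cam,"lug_trailing",75)
    print(cam,D[:1],L[:1],T[:1])
    for X in(L,T):
        if X: d=X[0][2]-[506,145.5]; print("  ang",round(np.degrees(np.arctan2(d[1],d[0])),1),"r",round(np.hypot(*d),1), "tool:",np.round(R.T@np.r_[X[0][2]-p[:2],0],1))
E
python3 m.py a
```

```text
5.425 [489.7 175.6 137.6] yaw 82.4 [ 0.1  0.6 -0.8] 0.5547943160850889
wrist [(0.93, array([279.9, 243.2]), array([504. , 145.5]))] [(0.88, array([285.1, 214.1]), array([509.8, 172.2]))] [(0.58, array([284.6, 215.7]), array([510. , 166.7]))]
  ang 81.9 r 27.0 tool: [-0.7 20.3  0. ]
  ang 79.3 r 21.6 tool: [-6.1 21.3  0. ]
top [(0.96, array([212.2, 227.1]), array([499.7, 150.2]))] [(0.63, array([200.7, 221.4]), array([514.6, 176.3]))] []
  ang 74.4 r 32.0 tool: [ 4.  24.5  0. ]
scene [(0.9, array([318.2, 188.8]), array([500.9, 147. ]))] [(0.78, array([326.9, 196. ]), array([510.3, 174.9]))] [(0.55, array([323.5, 195.3]), array([506.1, 165.2]))]
  ang 81.7 r 29.7 tool: [ 2.  20.5  0. ]
  ang 89.7 r 19.7 tool: [-8.1 17.6  0. ]
```

View pics/awrist.png

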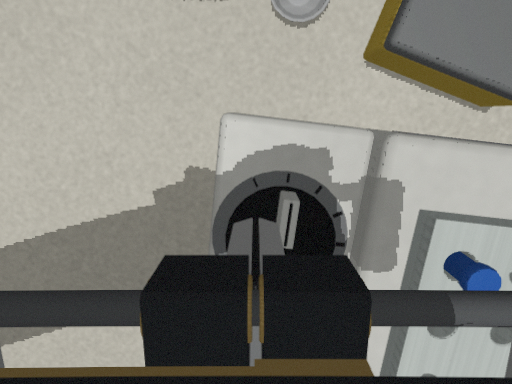

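Request:
step_arm:
  targets: "0 -4 0 0 0; 0 0 15 0 0; 0 0 15 0 0; 0 0 12 0 0; 0 0 0 0 0; 0 0 0 0 0; 0 2 0 0 0; 0 0 0 0 0"

```text
t: 7.02
position: [487.5, 176.0, 95.0]
tool_rot: [[0.13, 0.991, 0.001], [0.991, -0.13, 0.0], [0.0, 0.001, -1.0]]
contact_force: [1.0, 0.7, -0.0]
opening: 0.5
finger_force: 0.0
```

Request:
step_arm:
  targets: "0 2 0 0 0; 0 0 0 0 0"

```text
t: 7.28
position: [489.2, 175.7, 94.6]
tool_rot: [[0.13, 0.991, 0.0], [0.991, -0.13, 0.0], [0.0, 0.0, -1.0]]
contact_force: [0.7, -0.0, 0.1]
opening: 0.4
finger_force: 0.0
```

Request:
step_arm:
  targets: "0 1.5 0 0 0; 0 0 0 0 0"

```text
t: 7.52
position: [490.5, 175.5, 94.5]
tool_rot: [[0.13, 0.991, -0.0], [0.991, -0.13, 0.0], [0.0, -0.0, -1.0]]
contact_force: [0.2, -0.0, 0.4]
opening: 0.4
finger_force: 0.0
```

Request:
step_arm:
  targets: "0 1 0 0 0; 0 0 0 0 0; 0 0 0 0 0"

```text
t: 7.9
position: [491.4, 175.4, 94.4]
tool_rot: [[0.13, 0.991, -0.0], [0.991, -0.13, 0.0], [0.0, -0.0, -1.0]]
contact_force: [-0.5, -0.2, -0.7]
opening: 0.5
finger_force: 0.0
```

Request:
step_arm:
  targets: "0 1 0 0 0; 0 0 0 0 0; 0 0 0 0 0"

```text
t: 8.28
position: [492.4, 175.3, 94.5]
tool_rot: [[0.13, 0.991, -0.0], [0.991, -0.13, -0.0], [-0.0, -0.0, -1.0]]
contact_force: [0.0, -0.4, 0.1]
opening: 0.4
finger_force: 0.0
```

Request:
step_arm:
  targets: "0 1 0 0 0; 0 0 0 0 0; 0 0 0 0 0"

```text
t: 8.65
position: [493.1, 175.2, 94.3]
tool_rot: [[0.13, 0.991, -0.001], [0.991, -0.13, 0.0], [-0.0, -0.001, -1.0]]
contact_force: [-2.6, -0.1, 2.1]
opening: 0.4
finger_force: 1.1
```

Request:
step_arm:
  targets: "0.8 1.5 0 3 0; 0.8 1.5 0 3 0; 0.8 1.5 0 3 0; 0.8 1.5 0 3 0; 0 0 0 0 0"

```text
t: 9.28
position: [498.5, 177.2, 94.3]
tool_rot: [[0.334, 0.943, -0.004], [0.943, -0.334, 0.0], [-0.001, -0.004, -1.0]]
contact_force: [-6.2, 0.7, 4.7]
opening: 0.5
finger_force: 2.9
```

Request:
step_arm:
  targets: "0.8 1.5 0 3 0; 0 0 0 0 0"

```text
t: 9.52
position: [499.9, 177.6, 94.2]
tool_rot: [[0.383, 0.924, -0.005], [0.924, -0.383, 0.0], [-0.002, -0.004, -1.0]]
contact_force: [-7.3, 1.2, 5.4]
opening: 0.5
finger_force: 3.5
```

Request:
step_arm:
  targets: "0.8 1.5 0 3 0; 0 0 0 0 0"

```text
t: 9.78
position: [502.9, 177.6, 94.2]
tool_rot: [[0.43, 0.903, -0.001], [0.903, -0.43, 0.0], [-0.0, -0.001, -1.0]]
contact_force: [-0.8, 1.2, -0.9]
opening: 0.2
finger_force: 0.5
```

```bash
python3 m.py b
```

```text
9.775 [502.9 177.6  94.2] yaw 64.5 [-0.8  1.2 -0.9] 0.2358023668774006
wrist [] [(0.92, array([290.2, 234.9]), array([520.4, 169.6]))] [(0.57, array([284.9, 232.8]), array([517.2, 167.1]))]
  ang 59.1 r 28.1 tool: [ 0.3 19.3 -0. ]
  ang 62.6 r 24.3 tool: [-3.4 17.5 -0. ]
top [(0.58, array([214.3, 227.7]), array([498.1, 145.1]))] [(0.63, array([278.1, 244.9]), array([453.6,  -9.9]))] [(0.54, array([161.9, 162.6]), array([661.2, 271.7]))]
  ang -108.6 r 164.0 tool: [-190.5   36.2    0. ]
  ang 39.1 r 200.0 tool: [ 1.530e+02  1.025e+02 -1.000e-01]
scene [(0.69, array([315.6, 188.6]), array([504.3, 142.6]))] [(0.83, array([318.3, 199.3]), array([528.6, 166.8]))] [(0.49, array([319.5, 194.8]), array([510.9, 158.2]))]
  ang 43.3 r 31.1 tool: [ 1.3 27.9 -0. ]
  ang 68.9 r 13.6 tool: [-14.1  15.6  -0. ]
```

```bash
python3 - <<'E'
import cv2,numpy as np
a=cv2.imread("pics/bscene.png")[140:240,250:370]; b=cv2.imread("pics/bwrist.png")[130:290,180:380]
cv2.imwrite("pics/b.png",np.hstack([cv2.resize(a,(400,333),interpolation=2),cv2.resize(b,(400,333),interpolation=2)]))
E
```

```text
(no output)
```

View pics/b.png

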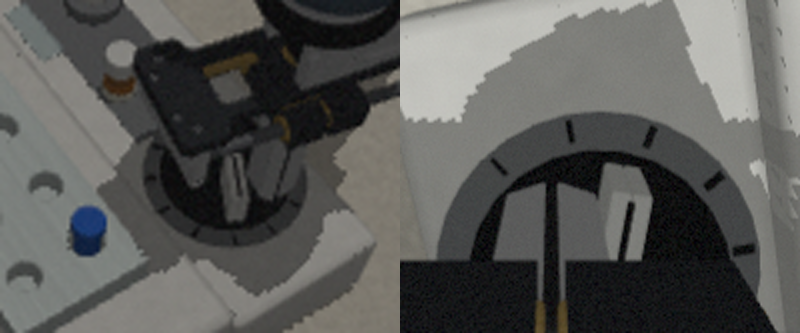

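Request:
step_arm:
  targets: "0.8 1.5 0 3 0; 0.8 1.5 0 3 0; 0.8 1.5 0 3 0; 0.8 1.5 0 3 0; 0.8 1.5 0 3 0; 0.8 1.5 0 3 0; 0.8 1.5 0 3 0; 0.8 1.5 0 3 0; 0 0 0 0 0"

```text
t: 11.5
position: [515.1, 176.5, 94.3]
tool_rot: [[0.761, 0.649, -0.004], [0.649, -0.761, 0.002], [-0.002, -0.004, -1.0]]
contact_force: [-6.5, 3.2, 4.0]
opening: 0.7
finger_force: 2.9
```

Request:
step_arm:
  targets: "0.8 1.5 0 3 0; 0 0 0 0 0"

```text
t: 11.75
position: [516.4, 176.1, 94.3]
tool_rot: [[0.794, 0.608, -0.005], [0.608, -0.794, 0.002], [-0.003, -0.005, -1.0]]
contact_force: [-6.4, 3.5, 3.9]
opening: 0.5
finger_force: 3.4
```

Request:
step_arm:
  targets: "0.8 1.5 0 3 0; 0 0 0 0 0"

```text
t: 12.0
position: [519.5, 174.4, 94.3]
tool_rot: [[0.824, 0.567, -0.0], [0.567, -0.824, -0.0], [-0.0, -0.0, -1.0]]
contact_force: [-0.3, -0.2, -0.6]
opening: 0.7
finger_force: 0.0
```

Request:
step_arm:
  targets: "0.8 1.5 0 3 0; 0.8 1.5 0 3 0; 0.8 1.5 0 3 0; 0.8 1.5 0 3 0; 0.8 1.5 0 3 0; 0.8 1.5 0 3 0; 0.8 1.5 0 3 0; 0.8 1.5 0 3 0; 0 0 0 0 0"

```text
t: 13.12
position: [529.7, 167.3, 94.5]
tool_rot: [[0.983, 0.182, -0.002], [0.182, -0.983, 0.003], [-0.001, -0.003, -1.0]]
contact_force: [-4.7, 4.8, 2.8]
opening: 0.5
finger_force: 2.9
```

Request:
step_arm:
  targets: "0.8 1.5 0 3 0; 0 0 0 0 0"

```text
t: 13.38
position: [531.3, 165.2, 94.4]
tool_rot: [[0.991, 0.131, -0.0], [0.131, -0.991, 0.001], [-0.0, -0.001, -1.0]]
contact_force: [-0.6, 1.7, 0.6]
opening: 0.4
finger_force: 0.9
```

Request:
step_arm:
  targets: "0.8 1.5 0 3 0; 0 0 0 0 0"

```text
t: 13.62
position: [533.0, 162.9, 94.5]
tool_rot: [[0.997, 0.08, 0.001], [0.08, -0.997, -0.001], [0.001, 0.001, -1.0]]
contact_force: [0.0, 0.1, 0.1]
opening: 0.3
finger_force: 0.0
```

```bash
python3 m.py c
```

```text
13.625 [533.  162.9  94.5] yaw 4.6 [0.  0.1 0.1] 0.2707565414309586
wrist [] [(0.61, array([289.6, 240.1]), array([530.9, 143.3]))] [(0.59, array([285.3, 239.7]), array([525.8, 144.1]))]
  ang -5.0 r 25.0 tool: [-3.6 19.3  0. ]
  ang -4.0 r 19.8 tool: [-8.6 18.1  0. ]
top [(0.9, array([216.1, 227.3]), array([499. , 140.6]))] [] [(0.4, array([333. , 198.9]), array([ 562.9, -150.4]))]
  ang -79.1 r 301.3 tool: [4.800e+00 3.147e+02 2.000e-01]
scene [(0.62, array([318.8, 188. ]), array([498.5, 146.6]))] [(0.79, array([306.8, 196.4]), array([539.2, 145.1]))] [(0.56, array([305.9, 194.1]), array([529. , 136.2]))]
  ang -0.7 r 33.2 tool: [ 4.8 18.2  0. ]
  ang -22.0 r 24.8 tool: [-6.1 26.3  0. ]
```

Request:
step_arm:
  targets: "0.8 1.5 0 3 0; 0.8 1.5 0 3 0; 0.8 1.5 0 3 0; 0.8 1.5 0 3 0; 0.8 1.5 0 3 0; 0.8 1.5 0 3 0; 0.8 1.5 0 3 0; 0 0 0 0 0"

```text
t: 15.22
position: [537.1, 153.6, 94.5]
tool_rot: [[0.959, -0.285, -0.0], [-0.285, -0.959, 0.003], [-0.001, -0.003, -1.0]]
contact_force: [-0.4, 5.1, 0.1]
opening: 0.2
finger_force: 2.2
```

Request:
step_arm:
  targets: "0.8 1.5 0 3 0; 0 0 0 0 0"

```text
t: 15.48
position: [537.5, 152.1, 94.5]
tool_rot: [[0.942, -0.334, -0.0], [-0.334, -0.942, 0.003], [-0.001, -0.003, -1.0]]
contact_force: [0.1, 5.4, 0.0]
opening: 0.4
finger_force: 2.5
```

Request:
step_arm:
  targets: "0.5 1 0 2 0; 0 0 0 0 0"

```text
t: 15.72
position: [537.7, 151.1, 94.5]
tool_rot: [[0.93, -0.367, 0.0], [-0.367, -0.93, 0.003], [-0.001, -0.003, -1.0]]
contact_force: [0.0, 6.3, -0.9]
opening: 0.2
finger_force: 2.8
```

Request:
step_arm:
  targets: "0.5 1 0 2 0; 0 0 0 0 0"

```text
t: 15.98
position: [537.7, 149.6, 94.5]
tool_rot: [[0.917, -0.399, -0.0], [-0.399, -0.917, 0.002], [-0.001, -0.002, -1.0]]
contact_force: [-0.8, 3.2, 0.1]
opening: 0.6
finger_force: 1.3
```

Request:
step_arm:
  targets: "0.5 1 0 2 0; 0 0 0 0 0; 0 0 0 0 0"

```text
t: 16.35
position: [538.0, 147.0, 94.5]
tool_rot: [[0.903, -0.43, 0.0], [-0.43, -0.903, -0.001], [0.0, 0.0, -1.0]]
contact_force: [-0.1, 0.5, -0.3]
opening: 0.8
finger_force: 0.0
```

Request:
step_arm:
  targets: "0 -3 0 0 0; 0 -5 0 0 0; 0 0 -30 0 0; 0 0 -40 0 0; 0 0 -40 0 0; 0 0 -40 0 0; -40 0 0 0 0; -40 0 0 0 0; -30 0 0 0 0; 0 0 0 0 0"

```text
t: 17.6
position: [441.1, 202.8, 244.7]
tool_rot: [[0.904, -0.428, 0.001], [-0.428, -0.904, 0.0], [0.001, -0.0, -1.0]]
contact_force: [0.1, -0.3, -0.3]
opening: -0.0
finger_force: 0.0
```

```bash
python3 m.py d; python3 - <<'E'
from h import *
for cam in("wrist","top","scene"):
    c=ctrl.camera(cam)
    for z in (70,80): print(cam,pp(c,cam,"key_top",z), pp(c,cam,"vial",65))
    print(proj(c,[506,145.5,75]),[np.round(proj(c,[506+40*np.cos(np.radians(a)),145.5+40*np.sin(np.radians(a)),101])) for a in(-11,-41,-71)])
a=cv2.imread("pics/dscene.png")[110:240,240:370]; b=cv2.imread("pics/dwrist.png")
cv2.imwrite("pics/d.png",np.hstack([cv2.resize(a,(384,384),interpolation=2),cv2.resize(b,(416,384),interpolation=2)]))
E
```

```text
17.6 [441.1 202.8 244.7] yaw -25.4 [ 0.1 -0.3 -0.3] -0.0013232919041474608
wrist [(0.61, array([281.5,  98.8]), array([502.7, 144.8]))] [(0.92, array([290.6,  69.3]), array([523.3, 127.3]))] [(0.62, array([287.8,  73.5]), array([521.7, 129.5]))]
  ang -46.5 r 25.1 tool: [1.066e+02 3.300e+01 1.000e-01]
  ang -45.5 r 22.4 tool: [1.042e+02 3.170e+01 1.000e-01]
top [(0.67, array([215.8, 225.3]), array([503.9, 141.3]))] [(0.68, array([219.8, 219.5]), array([518.2, 130.1]))] [(0.36, array([220.2, 218.7]), array([519.9, 130.2]))]
  ang -51.6 r 19.6 tool: [1.008e+02 3.270e+01 1.000e-01]
  ang -47.7 r 20.7 tool: [1.023e+02 3.190e+01 1.000e-01]
scene [(0.95, array([319.2, 188.9]), array([499.7, 148.7]))] [(0.95, array([304.2, 186.2]), array([523.4, 125.3]))] [(0.53, array([307.8, 189. ]), array([516.3, 131.1]))]
  ang -49.3 r 26.7 tool: [1.075e+02 3.480e+01 1.000e-01]
  ang -54.4 r 17.7 tool: [98.6 32.6  0.1]
wrist [(0.74, array([451.6,  77.6]), array([449. , -16.7]))] [(0.83, array([366.7,  57.2]), array([503.1,  50.2]))]
wrist [(0.74, array([451.6,  77.6]), array([450.6, -11.2]))] [(0.83, ar
[... 192 characters left out ...]
))] []
top [(0.43, array([278.8, 244.6]), array([453.6, -12.2]))] []
[214.06587431 224.49734608] [array([216., 208.]), array([224., 212.]), array([229., 219.])]
scene [(0.43, array([276.6, 131.4]), array([437.6, -27. ])), (0.39, array([316.3, 302.9]), array([692.3, 293.6]))] [(0.48, array([285. , 169.6]), array([505.3,  58.2])), (0.38, array([245. , 128.1]), array([478.1, -92.5]))]
scene [(0.43, array([276.6, 131.4]), array([444.4, -21.5])), (0.39, array([316.3, 302.9]), array([695.3, 294.5]))] [(0.48, array([285. , 169.6]), array([505.3,  58.2])), (0.38, array([245. , 128.1]), array([478.1, -92.5]))]
[316.17517955 189.88607581] [array([303., 193.]), array([299., 185.]), array([300., 177.])]
```

View pics/d.png

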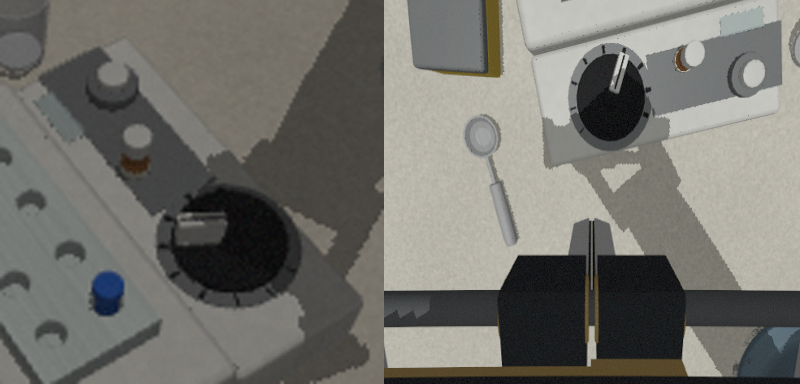

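Request:
step_arm:
  targets: "10 48 0 0 0; 10 48 10 0 0; 10 48 15 0 0; 11 48 15 0 0; 0 0 0 0 0; 0 0 0 0 0"

```text
t: 19.7
position: [396.8, 11.2, 204.9]
tool_rot: [[0.903, -0.431, 0.001], [-0.431, -0.903, 0.0], [0.001, -0.001, -1.0]]
contact_force: [1.2, 0.1, -0.1]
opening: 0.5
finger_force: 0.0
```

```bash
python3 - <<'E'
from h import *
s=ctrl.read_state(); R=np.array(s["tool_rot"]); p=np.array(s["position"]); print(s["t"],p)
c=ctrl.camera("wrist"); save(c,"e.png"); print(np.array(c["world_from_camera"])[:3,3])
for z in(70,80):
    for r in pp(c,"wrist","key_top",z)+pp(c,"wrist","key_top",z,"look_for"): print(z,r,"tool",np.round(R.T@np.r_[r[2]-p[:2],0],1))
print(pp(c,"wrist","dial_center",75),pp(c,"wrist","vial",65))
E
```

```text
19.7 [396.76698123  11.18262556 204.85551702]
[457.79799249 -18.05575786 374.71567581]
70 (0.55, array([247.3, 122.1]), array([453. ,  -7.5])) tool [58.8 -7.4  0. ]
70 (0.6, array([246.1, 121.6]), array([453.9,  -6.8])) tool [59.3 -8.4  0. ]
80 (0.55, array([247.3, 122.1]), array([453.2,  -7.9])) tool [59.1 -7.1  0. ]
80 (0.6, array([246.1, 121.6]), array([454. ,  -7.1])) tool [59.5 -8.1  0. ]
[(0.76, array([ 67.4, 147.3]), array([502.9, 149.4]))] [(0.68, array([164.1, 103.2]), array([500.6,  53.8]))]
```

View pics/e.png

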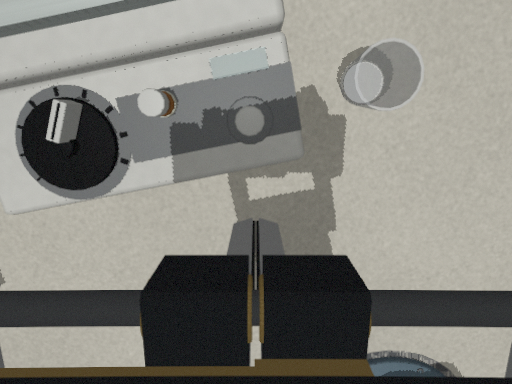

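Request:
step_arm:
  targets: "30 -3 0 0 0; 29 -3 0 0 0; 0 0 30 0 0; 0 0 30 0 0; 0 0 30 0 0; 0 0 0 0 0; 0 0 0 0 0"

```text
t: 20.92
position: [453.1, -9.0, 115.6]
tool_rot: [[0.903, -0.43, 0.002], [-0.43, -0.903, -0.0], [0.002, -0.0, -1.0]]
contact_force: [0.2, 0.2, 0.3]
opening: 0.7
finger_force: 0.0
```

Request:
step_arm:
  targets: "0 0 3 0 0; 0 0 3 0 0; 0 0 2 0 0; 0 0 2 0 0; 0 0 2 0 0; 0 0 0 0 0"

```text
t: 21.68
position: [452.1, -8.9, 102.2]
tool_rot: [[0.903, -0.43, -0.0], [-0.43, -0.903, 0.0], [-0.0, 0.0, -1.0]]
contact_force: [0.5, 0.2, 0.5]
opening: 0.4
finger_force: 0.0
```

Request:
step_arm:
  targets: "0 0 2 0 0; 0 0 2 0 0; 0 0 2 0 0; 0 0 0 0 0"

```text
t: 22.18
position: [452.3, -9.0, 96.5]
tool_rot: [[0.903, -0.43, -0.0], [-0.43, -0.903, -0.0], [-0.0, 0.0, -1.0]]
contact_force: [-0.5, 0.3, 3.1]
opening: 0.4
finger_force: 0.9
```

Request:
step_arm:
  targets: "0 0 2 0 0; 0 0 2 0 0; 0 0 0 0 0"

```text
t: 22.55
position: [452.4, -9.0, 92.6]
tool_rot: [[0.903, -0.43, 0.0], [-0.43, -0.903, -0.0], [0.0, -0.0, -1.0]]
contact_force: [-0.8, 0.8, 3.6]
opening: 0.3
finger_force: 1.8
```

Request:
step_arm:
  targets: "0 0 2 0 0; 0 0 0 0 0"

```text
t: 22.8
position: [452.5, -9.0, 92.0]
tool_rot: [[0.903, -0.43, -0.001], [-0.43, -0.903, 0.0], [-0.001, 0.0, -1.0]]
contact_force: [-6.1, 1.5, 15.5]
opening: 0.7
finger_force: 7.5
```

Request:
step_arm:
  targets: "0 0 -3 0 0; 0 0 0 0 0; 0 0 0 0 0"

```text
t: 23.18
position: [452.4, -9.0, 93.4]
tool_rot: [[0.903, -0.43, 0.001], [-0.43, -0.903, -0.0], [0.001, -0.0, -1.0]]
contact_force: [-0.1, -0.2, 2.4]
opening: 0.2
finger_force: 1.6
```

Request:
step_arm:
  targets: "0 0 -3.5 0 0; 0 0 0 0 0; 0 0 0 0 0"

```text
t: 23.55
position: [452.5, -9.0, 96.9]
tool_rot: [[0.903, -0.43, 0.001], [-0.43, -0.903, -0.0], [0.001, -0.0, -1.0]]
contact_force: [0.2, 0.2, 1.5]
opening: 0.4
finger_force: 0.8
```

Request:
step_arm:
  targets: "0 0 -0.7 0 0; 0 0 0 0 0; 0 0 0 0 0"

```text
t: 23.92
position: [452.3, -9.0, 97.6]
tool_rot: [[0.903, -0.43, 0.0], [-0.43, -0.903, -0.0], [0.0, 0.0, -1.0]]
contact_force: [1.1, 0.4, 1.2]
opening: 0.5
finger_force: 0.6
```

Request:
step_arm:
  targets: "0 0 -0.7 0 0; 0 0 0 0 0; 0 0 0 0 0"

```text
t: 24.3
position: [452.1, -8.9, 98.2]
tool_rot: [[0.903, -0.43, -0.001], [-0.43, -0.903, 0.0], [-0.001, 0.0, -1.0]]
contact_force: [0.1, -1.2, 1.4]
opening: 0.4
finger_force: 0.5
```

Request:
step_arm:
  targets: "0 0 -1 0 0; 0 0 -10 0 0; 0 0 -30 0 0; 0 0 -40 0 0; 0 0 -40 0 0; -40 0 0 0 0; -40 0 0 0 0; 0 0 0 0 0; 0 0 0 0 0"

```text
t: 25.42
position: [380.6, 25.2, 220.0]
tool_rot: [[0.903, -0.43, 0.001], [-0.43, -0.903, -0.0], [0.001, -0.0, -1.0]]
contact_force: [0.1, -0.4, -0.3]
opening: 0.5
finger_force: 0.0
```

```bash
python3 m.py f
```

```text
25.425 [380.6  25.2 220. ] yaw -25.5 [ 0.1 -0.4 -0.3] 0.5411896792263174
wrist [] [(0.67, array([76.8, 89.6]), array([526.1, 129.3]))] []
  ang -38.9 r 25.8 tool: [ 8.650e+01 -1.566e+02  1.000e-01]
top [(0.67, array([214.2, 224.8]), array([505.3, 145.2]))] [(0.87, array([218.5, 215.6]), array([527.7, 133.1]))] [(0.44, array([222.9, 219.8]), array([517. , 123.7]))]
  ang -29.7 r 25.0 tool: [ 8.630e+01 -1.607e+02  1.000e-01]
  ang -63.2 r 24.4 tool: [ 8.070e+01 -1.476e+02  1.000e-01]
scene [(0.68, array([319.8, 187.8]), array([496.6, 147.9]))] [(0.6, array([304.2, 186.7]), array([524.4, 126.1]))] [(0.48, array([307.7, 186.5]), array([511.6, 126.9]))]
  ang -46.5 r 26.7 tool: [ 8.630e+01 -1.529e+02  1.000e-01]
  ang -73.2 r 19.4 tool: [ 7.440e+01 -1.481e+02  1.000e-01]
```

View pics/fwrist.png

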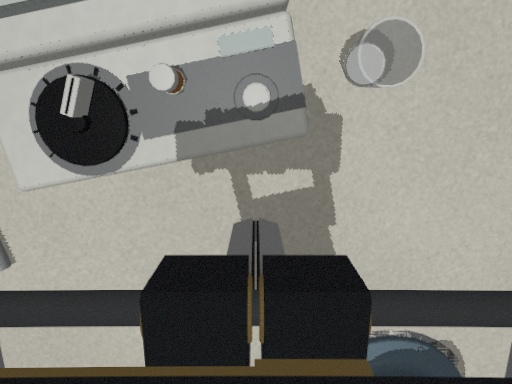

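The dial lug (76, 90) is four clicks on. The key (257, 97) is up again, and the vial (165, 77) and beaker stand where they did.

```bash
python3 -c "
from cell import ctrl
print(ctrl.hand_in())"
```

```text
the job is handed in; nothing more can be done
None
```

I pushed the dial four clicks clockwise with the closed fingertips on the lug's trailing side, then pressed the start key to its stop and let it come back up; the job is handed in at about 25 s, though no verdict came back.

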